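# Square a slotted aluminium bar in the alignment fence

### The arm

A 6-joint arm with a two-finger parallel gripper is mounted at the origin on the work surface. World frame = base frame: x ahead of the robot, y to its left, z up, the work surface at z = 0. Lengths are in m, angles in rad, forces in N, time in s.
With the tool pointing down it reaches from about 0.3 to 0.875 m from the base axis. Payload 6.4 kg.
Tool frame: the origin (TCP) lies midway between the tips of the shut fingers; the grasp point (between the pads) lies 19 mm behind it; z points along the fingers, y is the line along which they close (so a half turn about z gives the same grasp; the last joint's range is limited). The gripper opens to 88 mm and grips with 3 to 60 N. Pads are 18 mm wide; open, the fingers measure 123 mm over their backs; the gripper's body (75 mm by 187 mm) begins 45 mm behind the grasp point.
Start: joints at [-1.535, 0.181, 1.607, -0, 1.354, -0.206], TCP at [0.138, -0.558, 0.239] pointing down, gripper open.
Joint ranges: [-2.99, 2.99], [-0.89, 2.07], [0.3, 2.58], [-1.14, 4.28], [0, 2.63], [-3.12, 3.12]. Speed limits (rad/s): [2.57, 2.57, 3.01, 3.14, 3.14, 3.14].

### API

Orientations are given as a rotation vector (axis times angle).
In Python, from station import * gives the robot as it stands. Calls block until the motion is done:
- goto(position, orientation): joint-space move of the TCP to a pose.
- move_l(position, attitude=None, vel=0.15): straight line of the TCP; attitude=None keeps the orientation; vel is the mean speed in m/s.
- movej(angles): joint-space move.
- move_gripper(opening): opening from 0.0 (shut) to 1.0 (fully open); the grip force is fixed at half the most; returns when the fingers have stopped.
- hold(seconds).
- inverse_kinematics(position, orientation): joint angles nearest the present ones, or None.
- observe(): the state.
- grab_frame(name): name is "scene" or "side" or "wrist"; returns the picture (420x560x3 uint8, red, green, blue); there is no depth.
- calibration(name): a dict with "intrinsics" (3x3 intrinsics, pixels), "R" (3x3) and "t" (3): a world point X has camera coordinates R X + t. Camera axes: x right, y down, z forward; pixel columns grow to the right and rows downward; lengths in m; the calibration is good to about 2 mm. A picture is of the moment at which its call begins: read the wrist's pose just before it. calibration takes no time and is no camera call; for the wrist camera it gives the pose at the moment of the call.
A pose or a line that the arm cannot do raises MotionError and nothing moves.
- hand_in(): hands the job in; it is judged then, once.
Trained networks look in the newest picture that a camera, given by its name, has taken for a name from the list of things; names that differ only in an ending like _2 or _b are one class to them, and where a whole thing is asked for, a point or a joint stands for the part that bears it (a point fixed in the world has none). Each returns a list of dicts, best first, with "score" (0 to 1); they miss things now and then, are a little off and sometimes report something else, mostly with a low value. They report only what shows in the picture. A call takes as long as a camera call.
- spot_in(camera, query): "box" ([left, top, right, bottom] in pixels, round what is visible of it).
- masks_of(camera, query): "pixels" (420x560 bool, what is visible of it) and "box" ([left, top, right, bottom] in pixels, round what is visible of it).
The state is a dict: "time_s": time; "qpos": joint angles; "qd": joint speeds; "effort": joint torques, N m; "eef_pos": TCP position; "ee_rot": TCP orientation; "contact_force": force on the tool from outside, world axes, zero at the start; "moment": the same for the moment, N m; "opening": opening from 0.0 (shut) to 1.0 (fully open); "finger_force": force on a finger pad.
Only numpy, scipy, OpenCV 4.12 (cv2) and the standard library are available. Lean on these libraries where they do the work, as an engineer would, in place of code of your own. Each camera call takes 0.05 s, during which the arm holds its last target. There are 200 camera calls.

### The job

On the bench the aluminium bar for a lab frame has to be squared up in its alignment fence before it is bolted. Pushing on one half of the bar and then on the other, slide it over the table until it lies parallel and flush against the fence's yellow strip with both red pins pushed in, then slide it along the strip to the left until its end is home against the blue end stop and its red plate is pushed in, still flush. Press it home each time with a felt push of about 10 N and never load the fence with more than 25 N; do not lift or tip the bar, leave it seated, and leave the glassware and tools on the bench alone.

Things in the scene. Friction and masses are not known exactly. Their poses are not given: they have to be found in the camera images.
- bar: Loose straight aluminium profile of rectangular section with dark slots, 260 mm long (its y), 25 mm wide (its x), 30 mm high (z), 0.2 to 0.4 kg, lying on the table; origin at the centre of its underside. It slides with friction, roughly 1.5 to 4.5 N. It starts between robot and fence, turned up to 15 degrees either way from the fence.
- fence: Alignment fence screwed to the table. Its y runs along it (+y to the end stop, on the robot's left); its working side looks along its -x, to the robot. Origin on the table under the middle of a grey wall 300 mm long, 10 mm thick, 34 mm high. The bar lies home with its long side on the yellow strip and its +y end on the blue stop.
- strip_mid (a point): Point fixed to the fence at fence x -38, y 0, z 18 mm, near the face of the yellow strip (fence y -135 to 115 mm, 34 mm high, parallel to fence y, stiff). The strip is adjustable: its face lies anywhere within 8 mm either side of this point along x, different each run, not reported: it has to be felt.
- stop_mid (a point): Point fixed to the fence at fence x -50, y 127, z 18 mm, near the face (looking along -y) of the blue end stop, a stiff block 34 mm high, 16 mm thick, reaching from fence x -28 to -78 mm. Adjustable: its face lies anywhere within 8 mm either side of this point along y, not reported: it has to be felt.
- pin_left (a joint): Red round-nosed gauge pin, 10 mm thick, in the strip's face at fence y = +35 mm, 18 mm above the table, on a very weak spring (0.2 N). Value = how far it is pushed in (m): 0 when free and 6 mm proud of the strip's face, about 0.006 when the bar lies flush there.
- pin_right (a joint): The same kind of pin in the strip's face at fence y = -65 mm; same values.
- stop_plate (a joint): Flat red gauge plate in the end stop's face, fence x -32 to -76 mm, 8 to 28 mm above the table, on an equally weak spring; 0 when free and 6 mm proud of the stop's face, about 0.006 when the bar's end is flush against the stop.
- flask_big: clear conical glass flask, 106 mm wide, 158 mm tall; origin under its centre. A bystander.
- flask_small: smaller clear conical glass flask, 85 mm wide, 126 mm tall; origin under its centre. A bystander.
- oil_bottle: green glass bottle with green cap, 72 mm wide, 220 mm tall; origin under its centre. A bystander.
- cylinder: tall clear glass measuring cylinder, foot 72 mm wide, 214 mm tall; origin under its centre. A bystander.
- jar_lid: yellow jar lid, 70 mm wide, 13 mm high; origin under its centre. A bystander.
- screwdriver: screwdriver lying on the table on the robot's left. A bystander.
- bracket: small aluminium angle bracket, 40 x 25 x 40 mm, on the robot's right. A bystander.

How it is judged:
By the outcome, as a careful person would: the job done as asked, in the order asked, and still so for the second after the job is handed in, with the robot touching nothing.
It also fails if it takes over 72 s, if anything falls off the work surface, if the arm or the gripper's body presses on something with over 40 N, if the wrist force passes 120 N, or if a joint passes its speed limit or range.

## Working session

There is one attempt and no reset: what is moved stays moved. The work goes in short steps, each a Python script; the robot and the scene stay as the last script left them, time stands still between calls to the robot, and variables do not carry over. Pictures are saved under pics/ and viewed, at most 10 in all, crops included, and the job is handed in when it is done.

```bash
ls; mkdir -p pics
python3 - <<'E'
from station import *
import cv2
o=observe(); print(o)
a=grab_frame("scene"); b=grab_frame("side")
cv2.imwrite("pics/a.png",a[:,:,::-1]); cv2.imwrite("pics/b.png",b[:,:,::-1])
for c in("scene","side"):
    print(c,calibration(c))
    for q in("bar","fence","pin_left","stop_plate","flask_big","flask_small","oil_bottle","cylinder","jar_lid","screwdriver","bracket"):
        print(q,[(round(d["score"],2),[int(v) for v in d["box"]]) for d in spot_in(c,q)[:3]])
E
```

```text
pics
{'time_s': 0.0, 'qpos': array([-1.53530504e+00,  1.81538231e-01,  1.60796452e+00,  1.42246034e-05,
        1.35381058e+00, -2.06299150e-01]), 'qd': array([ 2.99243749e-04, -1.44994282e-03,  3.83431716e-05,  1.62239933e-03,
       -1.28472675e-04, -7.07711988e-04]), 'effort': array([-1.08380365e-03, -4.33872557e+01, -3.41850901e+01,  7.02333357e-02,
        3.84556898e-02, -1.19159354e-04]), 'eef_pos': array([ 0.13768168, -0.55773702,  0.23783274]), 'ee_rot': array([-3.11696224e+00, -3.78667621e-01, -2.52150598e-04]), 'contact_force': array([0.10352792, 1.7215642 , 0.04884674]), 'moment': array([-0.06567892,  0.00508151,  0.03118411]), 'finger_force': 0.0, 'opening': 1.000870995766124}
scene {'intrinsics': array([[461.02715475,   0.        , 276.85243754],
       [  0.        , 461.02715475, 218.60348983],
       [  0.        ,   0.        ,   1.        ]]), 'R': array([[ 0.49749643,  0.86742952,  0.00795812],
       [ 0.71179883, -0.40295965, -0.57529639],
       [-0.49582227,  0.29187248, -0.81790631]]), 't': array([-0.29404228, -0.38861939,  1.69732546])}
bar [(0.89, [208, 181
[... 634 characters left out ...]
       [  0.        ,   0.        ,   1.        ]]), 'R': array([[ 0.99219195, -0.12337111,  0.01829486],
       [-0.08169107, -0.75369237, -0.65213065],
       [ 0.09424278,  0.64554425, -0.75788582]]), 't': array([-0.61622199,  0.07036249,  1.01303004])}
bar [(0.83, [211, 210, 259, 292])]
fence [(0.79, [246, 188, 302, 279]), (0.7, [213, 370, 232, 394])]
pin_left []
stop_plate []
flask_big [(0.75, [317, 179, 351, 245])]
flask_small [(0.85, [275, 116, 300, 158])]
oil_bottle [(0.77, [331, 196, 368, 272])]
cylinder [(0.96, [318, 136, 344, 203])]
jar_lid [(0.67, [245, 189, 302, 278]), (0.54, [231, 138, 251, 158])]
screwdriver [(0.63, [190, 134, 223, 161])]
bracket [(0.53, [212, 370, 232, 396])]
```

Run:
```python
import cv2,numpy as np
a=cv2.imread("pics/a.png");b=cv2.imread("pics/b.png")
A=cv2.resize(a[130:300,190:420],None,fx=3.4,fy=3.4,interpolation=2)
cv2.imwrite("pics/a2.png",A)
B=cv2.resize(b[110:310,170:390],None,fx=3,fy=3,interpolation=2)
cv2.imwrite("pics/b2.png",B)
```

```text
(no output)
```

View pics/a2.png

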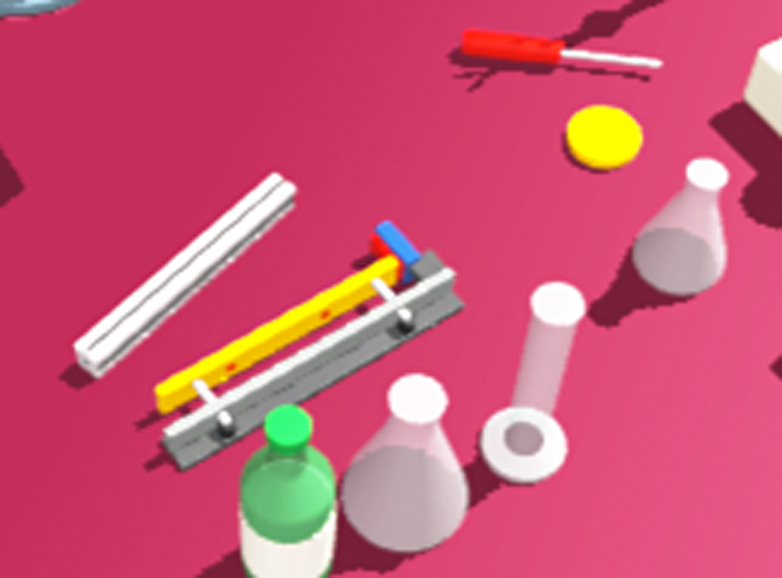

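View pics/b2.png

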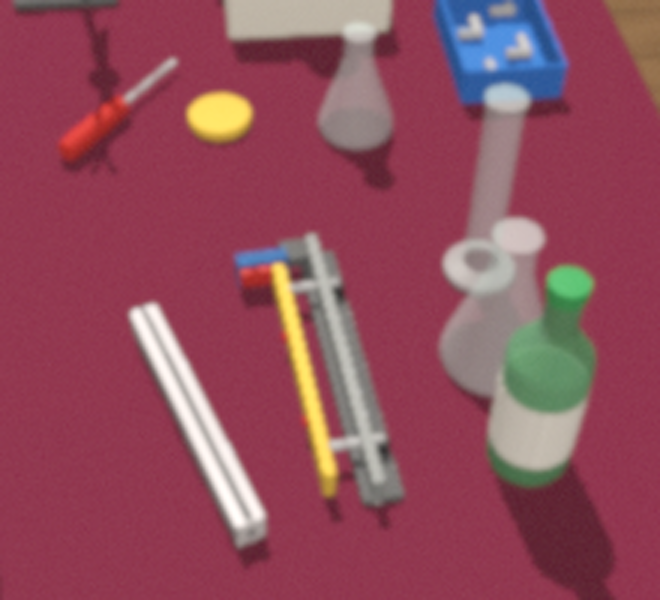

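The pictures show the bar (white, scene crop (80,350)–(290,185)) lying short of the fence: yellow strip, two red pins, red plate and blue stop at the far/left end. Next come rough positions and then a closer wrist view.

```bash
cat > h.py <<'E'
from station import *
import numpy as np, cv2
from scipy.spatial.transform import Rotation as Rn
def ray(cal,uv,z):
    d=cal["R"].T@np.linalg.solve(cal["intrinsics"],[uv[0],uv[1],1.]); c=-cal["R"].T@cal["t"]
    return c+d*(z-c[2])/d[2]
def proj(cal,X):
    p=(cal["R"]@np.atleast_2d(X).T).T+cal["t"]; p=p@cal["intrinsics"].T; return p[:,:2]/p[:,2:]
def down(yaw):  # tool z down, tool x at angle yaw in world
    c,s=np.cos(yaw),np.sin(yaw)
    return Rn.from_matrix(np.array([[c,s,0],[s,-c,0],[0,0,-1]])).as_rotvec()
E
python3 - <<'E'
from h import *
S=calibration("scene");D=calibration("side")
s=lambda u,v:(u/3.4+190,v/3.4+130); d=lambda u,v:(u/3+170,v/3+110)
for n,p,z in[("wallL",(448,273),.034),("wallR",(168,433),.034),("stripL",(395,262),.034),("stripR",(160,392),.034),("barL",(284,182),.03),("barR",(88,355),.03)]: print("s",n,ray(S,s(*p),z))
for n,p,z in[("wallL",(311,236),.034),("wallR",(378,478),.034),("stripL",(279,265),.034),("stripR",(328,477),.034),("barL",(143,309),.03),("barR",(250,525),.03)]: print("d",n,ray(D,d(*p),z))
o=observe(); W=calibration("wrist")
T=Rn.from_rotvec(o["ee_rot"]).as_matrix()
print("cam in tool",T.T@(-W["R"].T@W["t"]-o["eef_pos"])); print("R cam->tool",T.T@W["R"].T); print(W["intrinsics"])
for n in"flask_big flask_small oil_bottle cylinder jar_lid screwdriver".split():
    for c,K in(("scene",S),("side",D)):
        pass
E
```

```text
s wallL [0.61818681 0.14184462 0.034     ]
s wallR [ 0.64183728 -0.15180606  0.034     ]
s stripL [0.58437113 0.1069791  0.034     ]
s stripR [ 0.60272992 -0.13935767  0.034     ]
s barL [0.45148995 0.06755946 0.03      ]
s barR [ 0.53617182 -0.17549748  0.03      ]
d wallL [0.61946803 0.13923794 0.034     ]
d wallR [ 0.64215593 -0.15298296  0.034     ]
d stripL [0.58407441 0.1023913  0.034     ]
d stripR [ 0.60104669 -0.14738626  0.034     ]
d barL [0.45214314 0.06214551 0.03      ]
d barR [ 0.53327301 -0.18376803  0.03      ]
cam in tool [ 0.06500674  0.00038407 -0.14642767]
R cam->tool [[-2.41922612e-04 -9.66342152e-01 -2.57260154e-01]
 [ 9.99999905e-01 -1.40280693e-04 -4.13447016e-04]
 [ 3.63442646e-04 -2.57260229e-01  9.66342094e-01]]
[[328.4421004    0.         282.00671042]
 [  0.         328.4421004  212.4779203 ]
 [  0.           0.           1.        ]]
```

Run:
```python
from h import *
move_gripper(0.0)
goto([0.50,-0.03,0.30],down(np.pi+np.radians(4.6)))
o=observe(); print(o["time_s"],o["eef_pos"],o["contact_force"],o["qpos"])
W=calibration("wrist"); a=grab_frame("wrist"); np.save("w.npy",a); np.savez("wc.npz",**W)
for q in("bar","fence","strip_mid","stop_plate","pin_left"):
    print(q,[(round(d["score"],2),[int(v) for v in d["box"]]) for d in spot_in("wrist",q)[:3]])
im=a[:,:,::-1].copy(); cv2.imwrite("pics/w.png",cv2.resize(im,(800,600),interpolation=2))
# silhouettes of flasks via base ray of box bottoms
for c in("scene","side"):
    K=calibration(c); grab_frame(c)
    for n,z in(("flask_big",.158),("cylinder",.214),("oil_bottle",.22),("flask_small",.126),("jar_lid",.013)):
        r=spot_in(c,n)
        if r: b=r[0]["box"]; print(c,n,r[0]["score"],ray(K,((b[0]+b[2])/2,b[3]),0)[:2],ray(K,((b[0]+b[2])/2,b[1]),z)[:2])
```

```text
4.7917 [ 0.50001167 -0.03066675  0.29989637] [-0.07157203 -0.36898627 -0.9010196 ] [-2.98492684e-01 -3.53218886e-02  1.71311577e+00 -2.17388164e-04
  1.46390138e+00 -1.94809750e+00]
bar [(0.95, [161, 129, 365, 203])]
fence [(0.8, [195, 212, 403, 258]), (0.51, [539, 205, 560, 249])]
strip_mid [(0.78, [193, 213, 404, 256])]
stop_plate [(0.48, [376, 215, 388, 252])]
pin_left []
scene flask_big 0.91 [ 0.8106511  -0.02349758] [ 0.75537705 -0.00081561]
scene cylinder 0.86 [0.81262209 0.09525819] [0.75641222 0.10107189]
scene oil_bottle 0.55 [ 0.80680668 -0.1291085 ] [ 0.76305747 -0.1053912 ]
scene flask_small 0.79 [0.7223344  0.32623547] [0.6712219  0.33320926]
scene jar_lid 0.64 [0.57788005 0.3521486 ] [0.50517677 0.40288454]
side flask_big 0.81 [ 0.76276348 -0.05356852] [0.75851511 0.01897598]
side cylinder 0.75 [0.78979461 0.08701429] [0.77219176 0.12901324]
side oil_bottle 0.67 [ 0.78537432 -0.15732102] [ 0.76622663 -0.09051231]
side flask_small 0.66 [0.68743003 0.30500707] [0.68876029 0.34667321]
side jar_lid 0.5 [0.56267435 0.34606769] [0.56649337 0.39109032]
```

View pics/w.png

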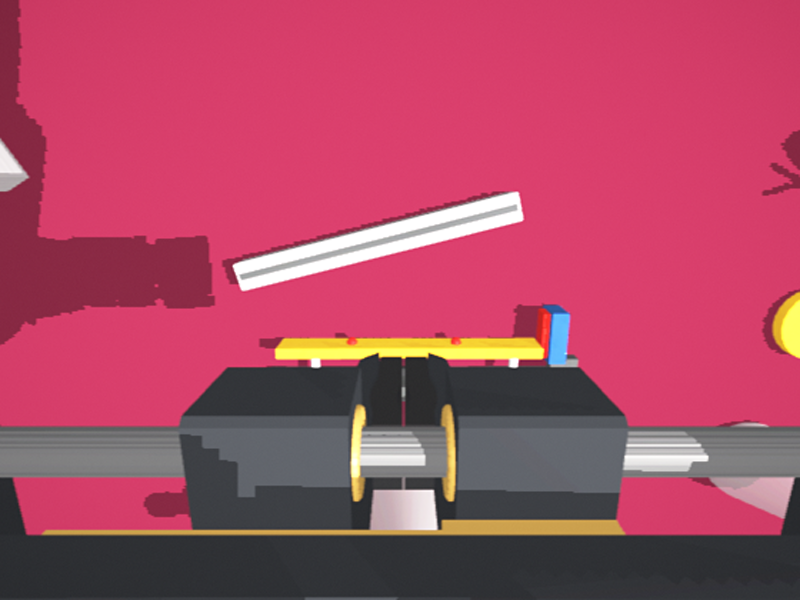

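The wrist view shows the bar at (240,280)–(520,205), strip front at row about 340, red pins at (352,342) and (457,341), and red plate and blue stop at (545–568,310–360). All of it is clear of the robot side. The glassware stands behind the wall at x≈0.76.

Run:
```python
from h import *
a=np.load("w.npy").astype(int); W=dict(np.load("wc.npz")); 
bar=((a.min(2)>120)); bar[:, :130]=0; bar[210:]=0; bar[:,400:]=0
ys,xs=np.nonzero(bar); print(len(xs))
# keep the biggest component, closing the slot
m=cv2.morphologyEx(bar.astype(np.uint8),cv2.MORPH_CLOSE,np.ones((7,7)))
r=cv2.minAreaRect(np.argwhere(m)[:,::-1].astype(np.float32)); 
P=np.array([ray(W,p,.03)[:2] for p in cv2.boxPoints(r)]); print(P,P.mean(0),[np.linalg.norm(P[i]-P[i-1]) for i in range(4)])
L=P[[0,1]] 
yel=(a[:,:,0]>180)&(a[:,:,1]>150)&(a[:,:,2]<90); yel[:,500:]=0; yel[265:]=0
ys,xs=np.nonzero(yel); print("yellow",xs.min(),xs.max(),ys.min(),ys.max())
top=[(c,ys[xs==c].min()) for c in range(xs.min()+6,xs.max()-6)]; k=np.polyfit(*np.array(top).T,1)
bot=[(c,ys[xs==c].max()+1) for c in range(xs.min()+6,xs.max()-6)]; kb=np.polyfit(*np.array(bot).T,1)
for kk,z in((k,0.),(k,.034),(kb,.034)):
    A,B=[ray(W,(c,kk[0]*c+kk[1]),z) for c in(xs.min(),xs.max()+1)]; print(z,A[:2],B[:2],np.degrees(np.arctan2(-(B-A)[0],(B-A)[1])))
red=(a[:,:,0]>150)&(a[:,:,1]<70)&(a[:,:,2]<60); red[:150]=0;red[265:]=0
n,l,s,c=cv2.connectedComponentsWithStats(red.astype(np.uint8))
for i in range(1,n): print("red",s[i],c[i],ray(W,c[i],.018)[:2])
blue=(a[:,:,2]>150)&(a[:,:,0]<120)&(a[:,:,1]<160)
n,l,s,c=cv2.connectedComponentsWithStats(blue.astype(np.uint8)); 
for i in range(1,n): print("blue",s[i],ray(W,s[i][:2],.034)[:2],ray(W,s[i][:2]+s[i][2:4],.034)[:2])
```

```text
4470
[[ 0.51693966 -0.18427748]
 [ 0.43479149  0.06317094]
 [ 0.46011974  0.07353505]
 [ 0.54469871 -0.17775363]] [ 0.4891374  -0.05633128] [np.float64(0.02851535452705916), np.float64(0.26072790364924603), np.float64(0.02736668408360323), np.float64(0.2651407211938977)]
yellow 193 380 237 251
0.0 [ 0.5988074  -0.15137597] [0.5774388  0.11752605] 4.543525680877651
0.034 [ 0.58623705 -0.14261457] [0.56649625 0.10580334] 4.543525680877648
0.034 [ 0.60181547 -0.14247151] [0.58033666 0.10797802] 4.901752186492917
red [375 216  10  34 192] [379.30208333 229.296875  ] [0.56048173 0.10722134]
red [244 236   4   4   8] [245.5 237. ] [ 0.58596159 -0.07469756]
red [316 236   4   4  10] [317.4 237.3] [0.57862727 0.02402362]
blue [382 214  16  41  97] [0.53479394 0.10213483] [0.58971672 0.13253477]
blue [396 248   1   4   4] [0.57999732 0.12817324] [0.58555239 0.13046817]
```

```bash
cat >> h.py <<'E'
TH=np.radians(4.6); F0=np.array([.6303,-.006]); EX=np.array([np.cos(TH),np.sin(TH)]); EY=np.array([-EX[1],EX[0]])
def fw(x,y,z): return np.r_[F0+x*EX+y*EY,z]
def wf(p): d=np.asarray(p)[:2]-F0; return np.array([d@EX,d@EY])
ORI=down(np.pi+TH)
def frc():
    o=observe(); f=o["contact_force"][:2]; return np.array([f@EX,f@EY,o["contact_force"][2]])
def st(tag=""):
    o=observe(); print(tag,round(o["time_s"],2),"f",np.round(wf(o["eef_pos"])*1e3,2),round(o["eef_pos"][2]*1e3,1),"F",np.round(frc(),2))
E
python3 - <<'E'
from h import *
Y=-.0276
goto(fw(-.205,Y,.08),ORI); move_l(fw(-.205,Y,.008),vel=.1); st("down")
for x in np.arange(-.18,-.0949,.0085):
    move_l(fw(x,Y,.008),vel=.06); st()
st()
grab_frame("scene")
W=calibration("wrist"); a=grab_frame("wrist"); np.savez("w2.npz",a=a,**W); cv2.imwrite("pics/w2.png",a[:,:,::-1])
E
```

```text
down 7.48 f [-204.4   -27.86] 8.5 F [-1.26 -0.32  0.69]
 8.05 f [-179.96  -27.45] 7.9 F [ 0.01 -0.12  0.46]
 8.34 f [-171.35  -27.62] 7.9 F [-0.27 -0.6  -0.27]
 8.63 f [-162.87  -27.63] 7.9 F [-0.2  -0.84 -0.25]
 8.93 f [-154.33  -27.66] 8.0 F [-0.29 -1.09 -1.27]
 9.22 f [-145.79  -27.68] 8.0 F [-0.14  0.59  0.23]
 9.51 f [-137.3   -27.67] 8.0 F [-0.35 -0.01  0.1 ]
 9.8 f [-128.77  -27.66] 8.0 F [-0.5  -0.34 -0.43]
 10.09 f [-120.27  -27.68] 8.0 F [ 0.72 -0.48 -0.3 ]
 10.38 f [-111.76  -27.68] 8.0 F [-0.87 -0.05 -0.78]
 10.68 f [-103.26  -27.67] 8.0 F [-0.3   0.81 -0.19]
 10.97 f [-94.72 -27.66] 8.0 F [-0.75 -0.73 -0.82]
 10.97 f [-94.72 -27.66] 8.0 F [-0.75 -0.73 -0.82]
```

View pics/w2.png

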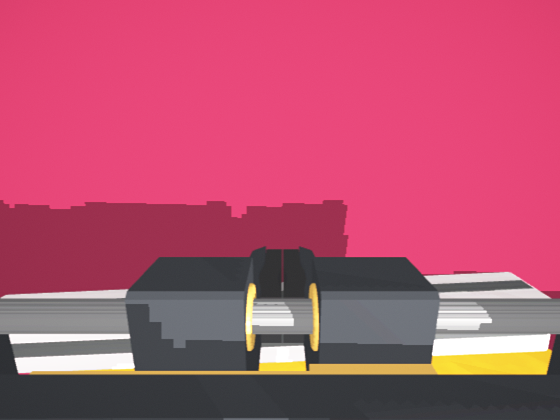

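The wrist picture shows the bar spanning nearly the whole width behind the gripper (left-end corner at about (547,298), back top edge from (20,296) to (500,274)) with the yellow strip just beyond it.

Run:
```python
from h import *
d=np.load("w2.npz"); W={k:d[k] for k in("R","t","intrinsics")}
for p in((20,296),(105,292),(440,275),(508,274),(547,297)): print(p,wf(ray(W,p,.03)))
for p in((452,372),(548,352),(270,366)): print("y",p,wf(ray(W,p,.034)))
```

```text
(20, 296) [-0.09191192 -0.13828726]
(105, 292) [-0.09376193 -0.10229525]
(440, 275) [-0.1014881   0.03711645]
(508, 274) [-0.10193005  0.06512176]
(547, 297) [-0.09137952  0.08340579]
y (452, 372) [-0.05731994  0.04594989]
y (548, 352) [-0.06747994  0.08567613]
y (270, 366) [-0.06043802 -0.03334237]
```

```bash
cat >> h.py <<'E'
def avg(n=4):
    r=[]
    for _ in range(n): hold(.03); r.append(frc())
    return np.mean(r,0)
def press(p0,axis,far,bias,target=10.,coarse=.0015,fine=.0003,z=.008):
    """advance from fence point p0 along axis (0 x,1 y) to 'far' or until the push reaches target; returns TCP coord, force"""
    p=list(p0); sgn=np.sign(far-p[axis]); f=0
    while sgn*(far-p[axis])>0:
        p[axis]+=sgn*(coarse if f<5.5 else fine)
        move_l(fw(p[0],p[1],z),vel=.025); f=-sgn*(frc()-bias)[axis]
        if f>5:
            f=-sgn*(avg(3)-bias)[axis]
            print("  %.2f mm cmd %.2f F %.1f"%(wf(observe()["eef_pos"])[axis]*1e3,p[axis]*1e3,f))
        if f>target-.7: break
    return p[axis],f
E
python3 - <<'E'
from h import *
move_l(fw(-.125,-.0276,.008),vel=.15)
move_l(fw(-.125,.025,.008),vel=.15); b=avg(); print("bias",b)
move_l(fw(-.112,.025,.008),vel=.08)
print(press((-.112,.025),0,-.0835,b,coarse=.003)); st("L")
move_l(fw(-.12,.025,.008),vel=.15); move_l(fw(-.12,-.115,.008),vel=.2); b=avg(); print("bias",b)
move_l(fw(-.102,-.115,.008),vel=.08)
print(press((-.102,-.115),0,-.055,b)); st("R")
E
```

```text
bias [-0.05394535  0.0067273   0.34252802]
(np.float64(-0.08199999999999998), np.float64(1.2160161328128603))
L 15.03 f [-82.11  25.01] 7.9 F [-1.27 -1.35 -0.77]
bias [-0.02045221  0.26645569 -0.05474851]
  -80.53 mm cmd -79.50 F 5.7
  -80.52 mm cmd -79.20 F 7.7
  -80.51 mm cmd -78.90 F 8.4
  -80.54 mm cmd -78.60 F 10.0
(np.float64(-0.07859999999999999), np.float64(9.961792762111296))
R 21.69 f [ -80.54 -114.97] 7.9 F [-10.29  -1.29   6.96]
```

Run:
```python
from h import *
for y in(.03,-.11):
    c=observe()["eef_pos"]; p=wf(c)
    move_l(fw(-.105,p[1],.008),vel=.15); move_l(fw(-.105,y,.008),vel=.2); b=avg(); print("bias",b)
    move_l(fw(-.09,y,.008),vel=.1)
    print(press((-.09,y),0,-.055,b,target=10)); st(y)
```

```text
bias [-0.39210279  0.20189833  0.06479085]
  -80.46 mm cmd -78.00 F 10.8
(np.float64(-0.07799999999999999), np.float64(10.796369379996065))
0.03 25.43 f [-80.46  30.17] 7.7 F [-10.8   -0.69   9.48]
bias [-0.02940925  0.15739926  0.03510716]
  -80.46 mm cmd -79.50 F 5.3
  -80.41 mm cmd -78.00 F 11.9
(np.float64(-0.07799999999999999), np.float64(11.896963511933333))
-0.11 29.24 f [ -80.41 -109.91] 7.9 F [-11.2   -0.35   9.  ]
```

Both halves now stop at the same depth (−80.4 mm), so the bar is parallel and flush. Next is the slide along the strip.

```bash
cat >> h.py <<'E'
def endpush(y0,target=10.,x=-.061,thr=7.):
    b=avg(3); y=y0; log=[]; f=0
    while y<-.10:
        y+=.0015 if f<thr else .0003
        move_l(fw(x,y,.008),vel=.03); f=-(frc()-b)[1]
        if f>thr: f=-(avg(3)-b)[1]
        log.append((round(wf(observe()["eef_pos"])[1]*1e3,1),round(f,1)))
        if f>target-.7: break
    print(log[-30:]); st("end")
E
python3 - <<'E'
from h import *
move_l(fw(-.11,-.11,.008),vel=.2); move_l(fw(-.11,-.225,.008),vel=.2)
W=calibration("wrist"); a=grab_frame("wrist"); np.savez("w3.npz",a=a,**W)
move_l(fw(-.061,-.225,.008),vel=.15)
endpush(-.205)
W=calibration("wrist"); a=np.hstack([grab_frame("wrist")[::1],grab_frame("side")])
cv2.imwrite("pics/e.png",cv2.resize(a[:,:,::-1],(800,300)))
s=grab_frame("scene")[130:300,190:420]; cv2.imwrite("pics/e2.png",cv2.resize(s[:,:,::-1],None,fx=3.4,fy=3.4,interpolation=2))
E
```

```text
[(np.float64(-194.4), np.float64(-0.5)), (np.float64(-192.9), np.float64(-0.4)), (np.float64(-191.4), np.float64(0.1)), (np.float64(-189.9), np.float64(-0.7)), (np.float64(-188.4), np.float64(-0.3)), (np.float64(-186.9), np.float64(-0.5)), (np.float64(-185.6), np.float64(1.3)), (np.float64(-184.0), np.float64(1.9)), (np.float64(-182.4), np.float64(1.0)), (np.float64(-180.9), np.float64(1.9)), (np.float64(-179.4), np.float64(0.8)), (np.float64(-177.9), np.float64(0.3)), (np.float64(-176.4), np.float64(1.7)), (np.float64(-174.9), np.float64(2.6)), (np.float64(-173.3), np.float64(1.5)), (np.float64(-171.8), np.float64(2.1)), (np.float64(-170.4), np.float64(2.1)), (np.float64(-168.9), np.float64(0.9)), (np.float64(-167.4), np.float64(1.0)), (np.float64(-165.8), np.float64(1.8)), (np.float64(-164.4), np.float64(1.1)), (np.float64(-162.9), np.float64(1.2)), (np.float64(-161.3), np.float64(1.6)), (np.float64(-159.8), np.float64(1.4)), (np.float64(-158.4), np.float64(2.1)), (np.float64(-156.8), np.float64(1.9)), (np.float64(-155.4), np.float64(2.1)), (np.float64(-153.9), np.float64(2.1)), (np.float64(-153.3), np.float64(4.6)), (np.float64(-153.2), np.float64(9.9))]
end 40.62 f [ -60.86 -153.15] 8.3 F [ -0.53 -10.32  -0.59]
```

View pics/e.png

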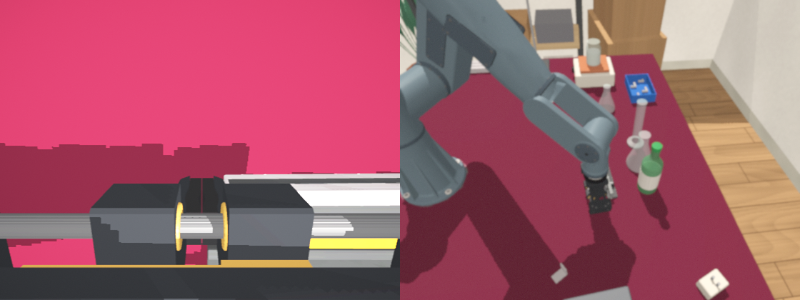

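View pics/e2.png

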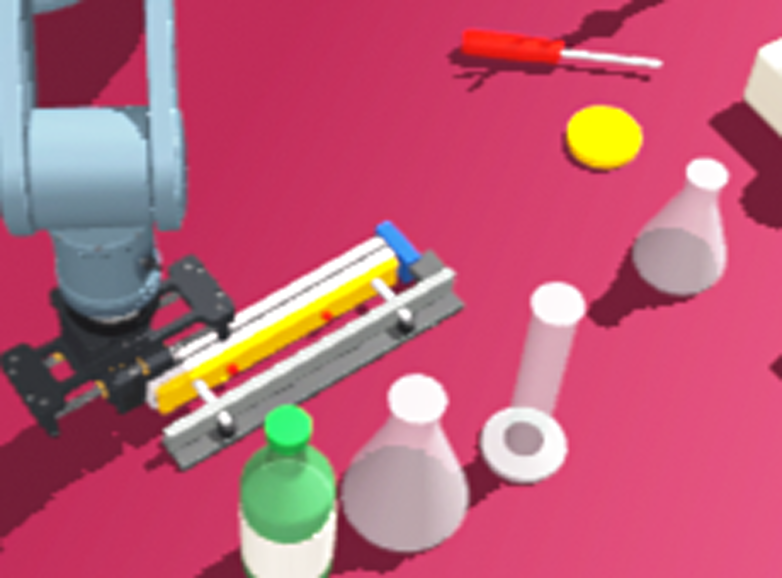

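The scene picture shows the bar along the strip with its left end on the blue stop at about (395,240); the red plate is covered. I'll press both halves again to check it is flush, then give a final end press.

Run:
```python
from h import *
move_l(fw(-.061,-.165,.008),vel=.1); move_l(fw(-.105,-.165,.008),vel=.25)
for y in(-.08,.05):
    p=wf(observe()["eef_pos"]); move_l(fw(-.105,p[1],.008),vel=.15); move_l(fw(-.105,y,.008),vel=.25); b=avg(3)
    move_l(fw(-.088,y,.008),vel=.1)
    press((-.088,y),0,-.06,b,target=10); st(y)
p=wf(observe()["eef_pos"]); move_l(fw(-.105,p[1],.008),vel=.15); move_l(fw(-.105,-.175,.008),vel=.25)
move_l(fw(-.061,-.175,.008),vel=.2); move_l(fw(-.061,-.160,.008),vel=.1)
endpush(-.160)
move_l(fw(-.061,-.175,.008),vel=.1); move_l(fw(-.10,-.2,.15),vel=.25); st("clear")
W=calibration("wrist"); a=grab_frame("wrist"); s=grab_frame("scene")[130:300,190:420]
A=np.hstack([cv2.resize(s,(480,355),interpolation=2),cv2.resize(a,(320,355))]); cv2.imwrite("pics/f.png",A[:,:,::-1])
```

```text
-80.92 mm cmd -79.00 F 10.0
-0.08 44.13 f [-80.92 -79.87] 7.8 F [-10.04  -0.05   7.96]
  -80.44 mm cmd -79.00 F 7.0
  -80.46 mm cmd -78.70 F 8.3
  -80.47 mm cmd -78.40 F 9.5
0.05 47.84 f [-80.47  50.14] 7.8 F [-9.65 -0.01  7.49]
[(np.float64(-158.7), np.float64(0.4)), (np.float64(-157.0), np.float64(-0.9)), (np.float64(-155.4), np.float64(-0.9)), (np.float64(-153.9), np.float64(0.7)), (np.float64(-153.2), np.float64(3.5)), (np.float64(-153.1), np.float64(9.0)), (np.float64(-153.1), np.float64(10.6))]
end 51.93 f [ -60.79 -153.1 ] 8.4 F [ -1.17 -10.7   -1.36]
clear 53.08 f [-100.49 -199.12] 148.8 F [-0.24  0.72 -0.33]
```

View pics/f.png

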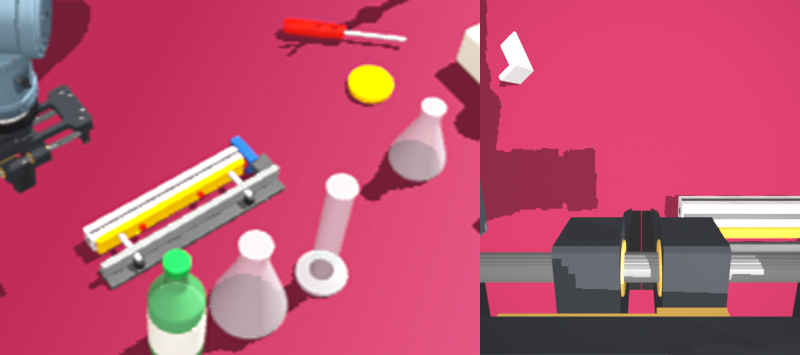

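All in place. One last check press on the right half (it read 0.5 mm out before the left press), then hand in.

Run:
```python
from h import *
y=-.075
goto(fw(-.105,y,.03),ORI); move_l(fw(-.105,y,.008),vel=.1); b=avg(3)
move_l(fw(-.086,y,.008),vel=.1)
press((-.086,y),0,-.06,b,target=10); st("R")
move_l(fw(-.105,y,.008),vel=.12); move_l(fw(-.125,y,.1),vel=.25); st("clear")
x=wf(observe()["eef_pos"])
W=calibration("wrist"); a=grab_frame("wrist"); cv2.imwrite("pics/g.png",a[:,:,::-1])
```

```text
-80.46 mm cmd -78.50 F 10.4
R 56.06 f [-80.46 -74.87] 7.8 F [-9.35 -0.25  7.82]
clear 56.95 f [-123.98  -75.29] 100.6 F [ 0.29  0.18 -0.16]
```

View pics/g.png

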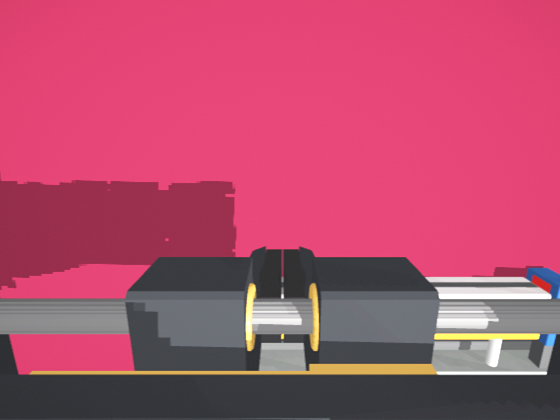

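The right half now reads −80.46 mm, matching the left. The bar's end at about (530,290) meets the stop, with the red plate flush in the blue.

```bash
python3 -c "
from station import *
print(hand_in())"
```

```text
the job is handed in; nothing more can be done
None
```

I handed the job in at about 57 s: the bar lies flush on the yellow strip (both halves stopped at the same depth, −80.46 mm) and its end is home on the blue stop, each pressed with 9–12 N; I did not see the red pins directly.

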